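# Clear stone chips from the finds-sorting board

### The job

Slide the gate of the sorting board fully open, then use the scraper block to sweep all four stone chips off the board through the gateway into the metal trough; never touch the chips with the gripper itself. Then stand the scraper upright on the small rubber mat and let go, with the gate left open. Leave the clay bowl on the board where it stands, and do not disturb the brush, the rock or the jar.

Things in the scene. Friction and masses are not known exactly. Their poses are not given: they have to be found in the camera images.
- board: Plywood sorting board, fixed, surface 50 mm high. Origin on the table, z up. Clear surface x -105..105, y -135..170 mm; 20 mm high rims on both x sides and +y. The -y side is closed by the sliding gate, a 20 mm high, 206 mm long, 8 mm thick strip centred on y -142 mm. The surface ends at y -150 mm; the trough is beyond, below. The gate track runs on past the board to x 325 mm.
- trough (a point): Centre of the inner floor of the aluminium trough fixed along the discharge side of the board (axes as the board). The trough is 220 mm long inside (x) and 100 mm wide (y), its floor 4 mm and its outer rim 40 mm above the table, open at the top, so that chips pushed over the board edge drop into it.
- gate (a joint): Slide of the gate, m: 0 closed, 0.212 fully open (at its stop). It opens along the +x axis of the board, stays where it is left (a few N of friction).
- gate_grip (a point): Top centre of the wooden grip tab that stands on the gate, 110 mm above the table: 26 mm long along the board x, 16 mm thick along the board y, 40 mm high above the 20 mm gate strip. Moves with the gate.
- scraper: Scraper block: dark wooden block with a black rubber foot, standing on the table. Foot and block 84 mm long (its x) x 24 mm thick (its y) x 42 mm high, with a centred grip rib on top 60 mm long x 18 mm thick, from 42 to 75 mm height. Origin: centre of its underside; z up. 0.2 kg.
- mat: Small black rubber mat fixed on the table, 140 mm (x) x 90 mm (y) x 4 mm thick. Origin: centre of its underside.
- chip1: Stone chip, pale limestone flake about 40 x 28 mm and 14 mm thick (up to 25 mm from its origin to a corner), lying on the board. Origin: centre of its underside.
- chip2: Stone chip, pale limestone flake about 40 x 28 mm and 14 mm thick (up to 25 mm from its origin to a corner), lying on the board. Origin: centre of its underside.
- chip3: Stone chip, pale limestone flake about 40 x 28 mm and 14 mm thick (up to 25 mm from its origin to a corner), lying on the board. Origin: centre of its underside.
- chip4: Stone chip, pale limestone flake about 40 x 28 mm and 14 mm thick (up to 25 mm from its origin to a corner), lying on the board. Origin: centre of its underside.
- bowl: Small deep terracotta bowl, like a little pot, standing on the board, 56 mm in largest diameter, 60 mm high. Origin: centre of its underside. Stays where it is.
- brush: Hand brush with pale wooden handle lying on the table, 135 mm long (x) x 30 mm x 28 mm high. Origin: underside, near the middle of its length. Not to be disturbed.
- rock: Grey rock about 75 x 60 x 61 mm on the table. Origin: centre of its underside. Not to be disturbed.
- jar: Sample jar with lid, 60 mm in diameter, 90 mm high, on the table. Origin: centre of its underside. Not to be disturbed.
Things that resemble listed ones, but are neither listed nor needed, are in the scene too. What is shaped like the chip4 but pink is not meant. Leave any white look-alike of the scraper alone.

How it is judged (in metres and radians):
On the way, in this order (a step that is already met when the one before it is completed fails the run):
1. the gate is slid fully open (value of joint gate above 0.202 m), for 0.2 s.
2. all four chips lie in the trough (x of chip1 in the frame of trough between -0.11 and 0.11 m and y of chip1 in the frame of trough between -0.05 and 0.05 m and z of each of chip1, chip2, chip3, chip4 in the frame of trough below 0.04 m and x of chip2 in the frame of trough between -0.11 and 0.11 m and y of chip2 in the frame of trough between -0.05 and 0.05 m and x of chip3 in the frame of trough between -0.11 and 0.11 m and y of chip3 in the frame of trough between -0.05 and 0.05 m and x of chip4 in the frame of trough between -0.11 and 0.11 m and y of chip4 in the frame of trough between -0.05 and 0.05 m), for 0.2 s.
At the end, for the whole second after the job is handed in: All four chips lie inside the trough; the gate is at least 190 mm open; the scraper stands upright (within 0.12 rad), released and at rest on the mat, its centre within 50 mm (x) and 35 mm (y) of the mat centre; the bowl is within 15 mm of where it stood (all of step 2 and x of scraper in the frame of mat between -0.05 and 0.05 m and y of scraper in the frame of mat between -0.035 and 0.035 m and z of scraper in the frame of mat below 0.012 m and angle between scraper's own z axis and vertical below 0.12 rad and linear speed of scraper below 0.02 m/s and value of joint gate above 0.19 m and distance of bowl from where it was at the start of the episode below 0.015 m); the robot touches nothing.
It fails at once if a chip is touched by the gripper or arm (contact force between any of chip1, chip2, chip3, chip4 and the fingers above 0.3 N or contact force between any of chip1, chip2, chip3, chip4 and the arm above 0.3 N).
It fails at once if the bowl is shifted by more than 15 mm or tipped by more than 0.3 rad (distance of bowl from where it was at the start of the episode above 0.015 m or angle between bowl's own z axis and vertical above 0.3 rad).
It fails at once if the brush, rock or jar is moved by more than 30 mm (distance of any of brush, rock, jar from where it was at the start of the episode above 0.03 m).
It also fails if it takes over 72 s, if anything falls off the work surface, if the arm or the gripper's body presses on something with over 40 N, if the wrist force passes 120 N, or if a joint passes its speed limit or range.

### The arm

A 7-joint arm with a two-finger parallel gripper is mounted at the origin on the work surface. World frame = base frame: x ahead of the robot, y to its left, z up, the work surface at z = 0. Lengths are in mm, angles in rad, forces in N, time in s.
With the tool pointing down it reaches from about 350 to 900 mm from the base axis. Payload 8.1 kg.
Tool frame: the origin (TCP) lies at the very end of the fingers, on their centre line; the grasp point (between the pads) lies 19 mm behind it; z points along the fingers, y is the line along which they close (so a half turn about z gives the same grasp; the last joint's range is limited). The gripper opens to 92 mm and grips with 3 to 60 N. Pads are 19 mm wide; open, the fingers measure 130 mm over their backs; the gripper's body (75 mm by 190 mm) begins 47 mm behind the grasp point.
Start: joints at [1.001, 0.434, 0.025, 1.573, -0.012, 1.134, -0.075], TCP at [281.249, -558.158, 226.742] pointing down, gripper open.
Joint ranges: [-2.62, 2.62], [-0.44, 2.09], [-1.27, 1.32], [0.08, 2.57], [-1.32, 4.46], [0.12, 2], [-2.74, 2.74]. Speed limits (rad/s): [2.22, 2.22, 3.01, 3.01, 3.14, 3.14, 3.14].

### API

Orientations are given as a unit quaternion [x, y, z, w].
In Python, from station import env gives the robot as it stands. The module is installed in compiled form; this text tells all that it offers.
- The arm moves only by the shell command python3 -m jog 'ROWS' [OPENING]. ROWS is JSON, a list of rows, each an object with "slide": the shift along the tool's x, y, z in cm, a list of three; "delta_rot": the turn, a rotation vector about the tool's x, y, z in degrees, a list of three. A call has exactly 5 rows; each row shifts and turns the commanded pose from where the row before left it, along the tool's axes as they then stand; what a row does not reach is not made up. A row lasts 1/8 s, in which the tool goes at most 62.5 mm and 10.7 degrees, less where a joint would pass 70% of its speed; a pose out of reach is approached as far as the arm can. A call with a gripper value outside its range is refused whole. OPENING is the opening, from 0 (shut) to 1 (fully open), set as the call begins (- or left out, the last holds). The fingers move at their own pace and stop on an object; the grip force is fixed at half the most. Time passes only in rows, so rows that do not move let the fingers close, or fill a call up. It gives the time, the measured TCP pose, the force, the opening and the grip force at its end, in the units of the state.
- env.read_state(): the state, without advancing time (a new reading comes with each control period).
- env.grab_frame(name): name is "side" or "top" or "wrist"; returns a dict with "color" (480x640x3 uint8, red, green, blue), "K" (3x3 intrinsics, pixels), "origin" and "orientation" of the camera in the world; the wrist camera has in their place "T_tool_cam" (4x4, takes a point from camera to tool coordinates, whose origin is the TCP and whose axes are the flange's). Camera axes: x right, y down, z forward; pixel columns grow to the right and rows downward; lengths in mm; the calibration is good to about 2 mm. A picture is of the moment at which its call begins: read the wrist's pose just before it. There is no depth.
- env.close_job(): hands the job in; it is judged then, once.
Trained networks look in the newest picture that a camera, given by its name, has taken for a name from the list of things; names that differ only in an ending like _2 or _b are one class to them, and where a whole thing is asked for, a point or a joint stands for the part that bears it (a point fixed in the world has none). Each returns a list of dicts, best first, with "score" (0 to 1); they miss things now and then, are a little off and sometimes report something else, mostly with a low value. They report only what shows in the picture. A call takes as long as a camera call. They do not tell look-alikes from the thing itself.
- env.look_for(camera, query): "uv" ([column, row] in pixels, amid what is visible of it).
- env.place_of(camera, query): "uv" ([column, row] in pixels: a listed point, or the origin of a listed thing).
The state is a dict: "t": time; "joint_positions": joint angles; "dq": joint speeds; "effort": joint torques, N m; "tool_pos": TCP position; "ee_rot": TCP orientation; "ft_force": force on the tool from outside, world axes, zero at the start; "moment": the same for the moment, N m; "gripper_width": finger opening in mm; "finger_force": force on a finger pad.
Only numpy, scipy, OpenCV 4.12 (cv2) and the standard library are available. Lean on these libraries where they do the work, as an engineer would, in place of code of your own. Each camera call takes 0.05 s, during which the arm holds its last target. There are 200 camera calls.

## Working session

There is one attempt and no reset: what is moved stays moved. The work goes in short steps, Python scripts to look and compute and a shell command to move; the robot and the scene stay as the last step left them, time stands still between calls to the robot, and variables do not carry over. Pictures are saved under pics/ and viewed, at most 10 in all, crops included, and the job is handed in when it is done.

```bash
mkdir -p pics; cat > h.py <<'E'
import numpy as np, cv2
from station import env
from scipy.spatial.transform import Rotation as R
def shot(n,f=None):
    fr=env.grab_frame(n)
    if f: cv2.imwrite('pics/'+f,fr['color'][:,:,::-1])
    return fr
def back(fr,uv,z):
    K=np.array(fr['K']);d=np.linalg.inv(K)@[uv[0],uv[1],1]
    q=np.array(fr['orientation']);M=R.from_quat(q).as_matrix() if q.size==4 else q
    d=M@d;o=np.array(fr['origin']);return o+d*(z-o[2])/d[2]
def st():
    s=env.read_state();print(s['t'],np.round(s['tool_pos'],1),np.round(s['ee_rot'],3),np.round(R.from_quat(s['ee_rot']).as_matrix(),3).tolist(),s['gripper_width'],np.round(s['ft_force'],1));return s
E
python3 - <<'E'
from h import *
st()
Z=dict(board=0,trough=4,gate_grip=110,scraper=0,mat=0,chip1=50,bowl=50,brush=0,rock=0,jar=0)
for c in ('top','side'):
    fr=shot(c,c+'0.png');print(c,np.round(fr['origin']))
    for n,z in Z.items():
        for r in env.place_of(c,n)[:7]:
            if r['score']>.2: print(n,round(r['score'],2),np.round(r['uv']),np.round(back(fr,r['uv'],z)[:2]))
E
```

```text
0.0 [ 281.  -557.7  226. ] [ 0.973  0.231 -0.    -0.001] [[0.893, 0.45, -0.001], [0.45, -0.893, 0.001], [-0.0, -0.002, -1.0]] 91.60204139390602 [ 0.2 -0.1 -0.5]
top [416. -83. 850.]
board 0.75 [188. 235.] [541. 155.]
trough 0.87 [289. 237.] [535. -44.]
gate_grip 0.89 [250. 257.] [486.  18.]
gate_grip 0.24 [362. 245.] [ 505. -174.]
scraper 0.97 [400. 288.] [ 433. -258.]
scraper 0.89 [382. 354.] [ 309. -220.]
mat 0.57 [485. 254.] [ 496. -430.]
mat 0.41 [361. 153.] [ 706. -190.]
chip1 0.94 [160. 337.] [351. 184.]
chip1 0.75 [170. 264.] [481. 172.]
chip1 0.72 [238. 223.] [556.  49.]
chip1 0.71 [127. 222.] [559. 253.]
chip1 0.56 [133. 245.] [516. 240.]
bowl 0.97 [174. 205.] [591. 169.]
brush 0.62 [414. 196.] [ 615. -294.]
rock 0.71 [359. 152.] [ 709. -186.]
jar 0.94 [357. 245.] [ 517. -178.]
jar 0.72 [134. 246.] [520. 258.]
side [-186.  603.  737.]
board 0.64 [231. 316.] [542. 157.]
gate_grip 0.68 [238. 314.] [430. 211.]
gate_grip 0.61 [303. 253.] [490.   5.]
scraper 0.9 [433. 287.] [ 315. -213.]
scraper 0.59 [406. 260.] [ 420. -253.]
mat 0.71 [302. 254.] [607. -95.]
mat 0.67 [421. 217.] [ 512. -432.]
chip1 0.82 [182. 316.] [560. 255.]
chip1 0.74 [265. 272.] [556.  53.]
chip1 0.73 [278. 379.] [311. 225.]
chip1 0.56 [202. 320.] [524. 234.]
chip1 0.53 [241. 318.] [477. 177.]
bowl 0.88 [210. 287.] [597. 166.]
bowl 0.22 [237. 315.] [489. 176.]
brush 0.56 [357. 224.] [ 609. -288.]
jar 0.84 [348. 256.] [ 522. -166.]
jar 0.32 [230. 314.] [550. 156.]
```

View pics/top0.png

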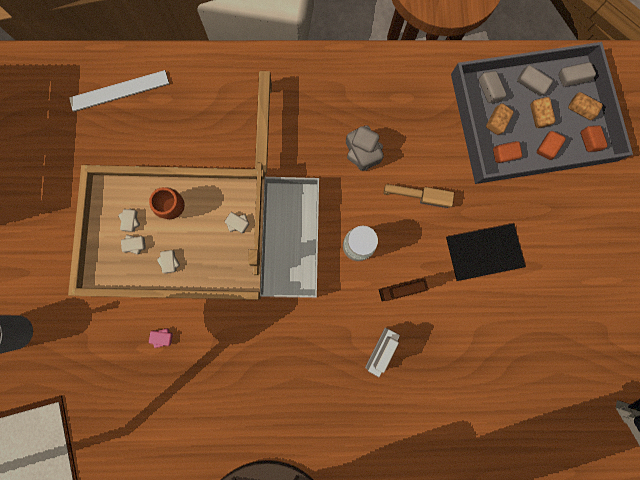

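View pics/side0.png

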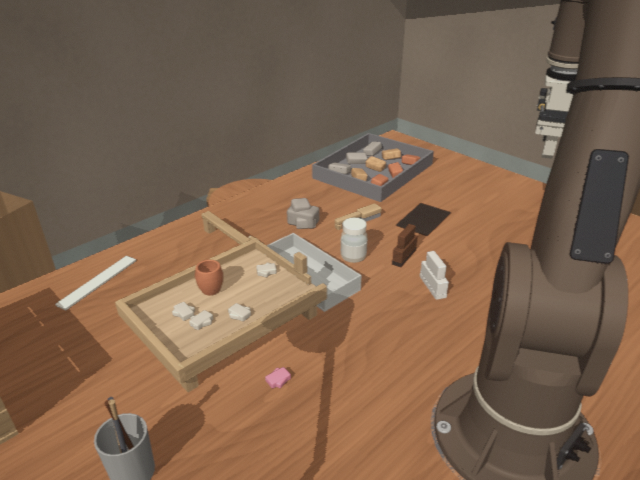

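The dark block at top (404,290) is the scraper, since it has the dark wood and rib. The one at (382,353) is the white look-alike. The pale chips are at (237,223), (168,262), (133,245) and (128,220), and the pink one at (160,338) is not meant. I'll confirm this in one crop.

```bash
python3 - <<'E'
from h import *
im=cv2.imread('pics/top0.png');cv2.imwrite('pics/crop.png',cv2.resize(im[155:385,60:440],None,fx=2,fy=2,interpolation=cv2.INTER_CUBIC))
E
```

```text
(no output)
```

View pics/crop.png

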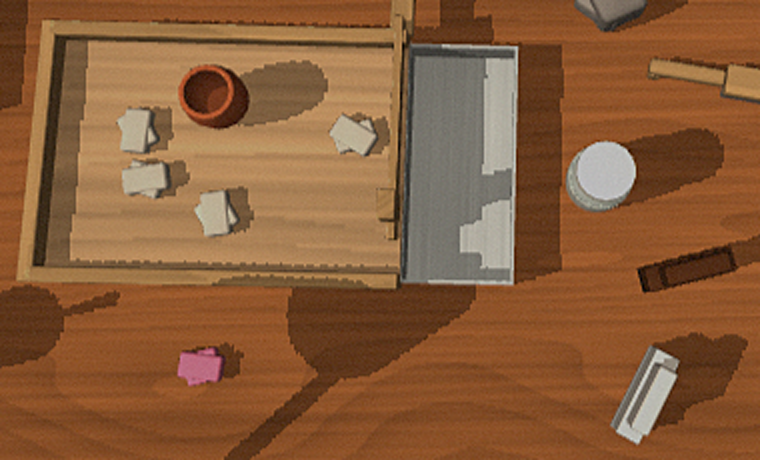

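The crop confirms four pale chips at crop (137,130), (146,178), (215,212) and (353,134). The dark scraper is at crop (687,268), and the pink chip and white block stay out of it.

```bash
python3 - <<'E'
from h import *
fr=shot('top')
P=lambda u,v,z:back(fr,(60+u/2,155+v/2),z)[:2].round(1)
for n,p in dict(tr=((410,46,40),(518,46,40),(513,284,40),(402,284,40)),rim=((43,22,70),(20,280,70),(398,286,70)),chips=((137,130,57),(146,178,57),(215,212,57),(353,134,57)),scr=((643,282,75),(735,255,75),(660,282,75),(728,264,75)),grip=((385,197,110),)).items(): print(n,[P(*q).tolist() for q in p])
print('mat',[back(fr,q,4)[:2].round().tolist() for q in((447,237),(515,225),(525,268),(456,279))])
E
```

```text
tr [[643.9, -0.1], [643.1, -103.2], [417.6, -95.5], [419.0, 6.3]]
rim [[660.7, 332.0], [426.9, 337.1], [417.2, 6.6]]
chips [[561.9, 247.3], [517.5, 237.0], [485.8, 173.6], [556.2, 50.1]]
scr [[417.8, -209.8], [440.4, -292.7], [417.6, -224.9], [432.6, -286.0]]
grip [[492.2, 13.4]]
mat [[531.0, -355.0], [554.0, -492.0], [468.0, -505.0], [449.0, -368.0]]
```

```bash
python3 -m jog '[{"slide":[0,0,0],"delta_rot":[0,0,9.5]},{"slide":[0,0,0],"delta_rot":[0,0,9.5]},{"slide":[0,0,0],"delta_rot":[0,0,9.4]},{"slide":[0,0,0],"delta_rot":[0,0,0]},{"slide":[1.6,-4.8,0],"delta_rot":[0,0,0]}]' 1 
python3 -m jog '[{"slide":[1.6,-4.8,0],"delta_rot":[0,0,0]},{"slide":[1.6,-4.8,0],"delta_rot":[0,0,0]},{"slide":[1.6,-4.8,0],"delta_rot":[0,0,0]},{"slide":[1.6,-4.8,0],"delta_rot":[0,0,0]},{"slide":[1.6,-4.8,0],"delta_rot":[0,0,0]}]'
python3 -m jog '[{"slide":[1.6,-4.8,0],"delta_rot":[0,0,0]},{"slide":[1.6,-4.8,0],"delta_rot":[0,0,0]},{"slide":[1.6,-4.8,0],"delta_rot":[0,0,0]},{"slide":[1.6,-4.8,0],"delta_rot":[0,0,0]},{"slide":[1.6,-4.8,0],"delta_rot":[0,0,0]}]'
python3 - <<'E'
from h import *
s=st()
print(np.degrees(np.array(s['joint_positions'])).round())
M=R.from_quat(s['ee_rot']).as_matrix()
fr=shot('wrist','w1.png'); T=np.array(fr['T_tool_cam'])
for r in env.place_of('wrist','gate_grip')[:2]:
    d=M@T[:3,:3]@np.linalg.inv(fr['K'])@[*r['uv'],1]; o=s['tool_pos']+M@T[:3,3]
    print(r, o+d*(110-o[2])/d[2])
E
```

```text
t: 1.78
tool_pos: [296.7, -513.1, 226.5]
ee_rot: [1.0, -0.015, -0.001, 0.001]
ft_force: [0.7, 1.2, 0.4]
gripper_width: 92.0
finger_force: 0.0
t: 2.4
tool_pos: [386.0, -271.6, 227.0]
ee_rot: [1.0, -0.012, 0.0, 0.0]
ft_force: [1.5, -0.2, -0.8]
gripper_width: 91.9
finger_force: 0.0
t: 3.02
tool_pos: [473.0, -34.0, 227.1]
ee_rot: [1.0, -0.012, 0.0, 0.0]
ft_force: [0.4, -0.0, 0.2]
gripper_width: 91.7
finger_force: 0.0
3.025 [473.  -34.  227.1] [ 1.    -0.012  0.     0.   ] [[1.0, -0.025, 0.001], [-0.025, -1.0, -0.0], [0.001, 0.0, -1.0]] 91.74834179728828 [ 0.4 -0.   0.2]
[  7.  12. -11. 110.   3.  59. -96.]
{'uv': [257.6, 214.8], 'score': 0.79} [486.87528851  11.18027959 110.        ]
```

```bash
python3 -m jog '[{"slide":[1.4,-4.6,0],"delta_rot":[0,0,0]},{"slide":[0,0,3.5],"delta_rot":[0,0,0]},{"slide":[0,0,3.5],"delta_rot":[0,0,0]},{"slide":[0,0,3.5],"delta_rot":[0,0,0]},{"slide":[0,0,3.4],"delta_rot":[0,0,0]}]'
python3 -m jog '[{"slide":[0,0,0],"delta_rot":[0,0,0]},{"slide":[0,0,0],"delta_rot":[0,0,0]},{"slide":[0,0,0],"delta_rot":[0,0,0]},{"slide":[0,0,0],"delta_rot":[0,0,0]},{"slide":[0,0,0],"delta_rot":[0,0,0]}]' 0.1
python3 -m jog '[{"slide":[0,0,0],"delta_rot":[0,0,0]},{"slide":[2,0,0],"delta_rot":[0,0,0]},{"slide":[2,0,0],"delta_rot":[0,0,0]},{"slide":[2,0,0],"delta_rot":[0,0,0]},{"slide":[2,0,0],"delta_rot":[0,0,0]}]'
```

```text
t: 3.75
tool_pos: [487.8, 9.4, 86.8]
ee_rot: [1.0, -0.013, 0.0, 0.0]
ft_force: [0.2, 0.0, 0.8]
gripper_width: 92.3
finger_force: 0.0
t: 4.38
tool_pos: [488.1, 10.1, 88.3]
ee_rot: [1.0, -0.014, 0.0, 0.0]
ft_force: [-0.1, 0.2, -0.9]
gripper_width: 46.8
finger_force: 0.0
t: 5.0
tool_pos: [568.3, 7.8, 87.7]
ee_rot: [1.0, -0.014, -0.0, 0.0]
ft_force: [-0.2, 0.0, 0.2]
gripper_width: 9.7
finger_force: 0.0
```

```bash
python3 -m jog '[{"slide":[0,0,-3],"delta_rot":[0,0,0]},{"slide":[-4,0,-2],"delta_rot":[0,0,0]},{"slide":[-4,0,0],"delta_rot":[0,0,0]},{"slide":[0,0,0],"delta_rot":[0,0,0]},{"slide":[0,0,0],"delta_rot":[0,0,0]}]' 0.6
python3 - <<'E'
from h import *
s=st()
M=R.from_quat(s['ee_rot']).as_matrix()
for c in('wrist','top'):
    fr=shot(c)
    for r in env.place_of(c,'gate_grip')[:2]:
        if c=='top': print(r,back(fr,r['uv'],110));continue
        T=np.array(fr['T_tool_cam']);d=M@T[:3,:3]@np.linalg.inv(fr['K'])@[*r['uv'],1]; o=s['tool_pos']+M@T[:3,3]
        print(r, o+d*(110-o[2])/d[2])
E
```

```text
t: 5.62
tool_pos: [488.5, 10.1, 138.0]
ee_rot: [1.0, -0.014, 0.001, -0.0]
ft_force: [1.1, -0.7, -0.9]
gripper_width: 53.1
finger_force: 0.0
5.625 [488.5  10.1 138. ] [ 1.    -0.014  0.001 -0.   ] [[1.0, -0.029, 0.001], [-0.029, -1.0, 0.0], [0.001, -0.0, -1.0]] 53.11253003173495 [ 1.1 -0.7 -0.9]
{'uv': [315.9, 283.2], 'score': 0.88} [485.30472037  12.76732356 110.        ]
```

Tab still at ~(486,12). Descend and close with enough time.

```bash
python3 -m jog '[{"slide":[-0.2,-0.2,1.7],"delta_rot":[0,0,0]},{"slide":[0,0,1.7],"delta_rot":[0,0,0]},{"slide":[0,0,1.6],"delta_rot":[0,0,0]},{"slide":[0,0,0],"delta_rot":[0,0,0]},{"slide":[0,0,0],"delta_rot":[0,0,0]}]'
python3 -m jog '[{"slide":[0,0,0],"delta_rot":[0,0,0]},{"slide":[0,0,0],"delta_rot":[0,0,0]},{"slide":[0,0,0],"delta_rot":[0,0,0]},{"slide":[0,0,0],"delta_rot":[0,0,0]},{"slide":[0,0,0],"delta_rot":[0,0,0]}]' 0
python3 -m jog '[{"slide":[0,0,0],"delta_rot":[0,0,0]},{"slide":[0,0,0],"delta_rot":[0,0,0]},{"slide":[1,0,0],"delta_rot":[0,0,0]},{"slide":[1,0,0],"delta_rot":[0,0,0]},{"slide":[1,0,0],"delta_rot":[0,0,0]}]'
```

```text
t: 6.45
tool_pos: [486.3, 12.2, 88.1]
ee_rot: [1.0, -0.014, 0.0, -0.0]
ft_force: [-0.1, 0.1, 0.6]
gripper_width: 55.1
finger_force: 0.0
t: 7.08
tool_pos: [485.9, 12.9, 87.8]
ee_rot: [1.0, -0.014, 0.0, -0.0]
ft_force: [-0.3, 3.8, 0.8]
gripper_width: 15.6
finger_force: 30.0
t: 7.7
tool_pos: [516.0, 11.8, 87.8]
ee_rot: [1.0, -0.014, -0.0, -0.0]
ft_force: [-0.4, 3.9, 2.8]
gripper_width: 15.8
finger_force: 30.0
```

```bash
python3 -m jog '[{"slide":[2,0,0],"delta_rot":[0,0,0]},{"slide":[2,0,0],"delta_rot":[0,0,0]},{"slide":[2,0,0],"delta_rot":[0,0,0]},{"slide":[2,0,0],"delta_rot":[0,0,0]},{"slide":[2,0,0],"delta_rot":[0,0,0]}]'
python3 -m jog '[{"slide":[2,0,0],"delta_rot":[0,0,0]},{"slide":[2,0,0],"delta_rot":[0,0,0]},{"slide":[2,0,0],"delta_rot":[0,0,0]},{"slide":[2,0,0],"delta_rot":[0,0,0]},{"slide":[0.3,0,0],"delta_rot":[0,0,0]}]'
```

```text
t: 8.32
tool_pos: [616.3, 8.5, 87.8]
ee_rot: [1.0, -0.014, -0.0, 0.0]
ft_force: [-1.8, 3.0, 4.4]
gripper_width: 15.6
finger_force: 30.0
t: 8.95
tool_pos: [687.7, 6.0, 84.2]
ee_rot: [1.0, -0.014, -0.012, 0.001]
ft_force: [-38.4, 2.9, 16.5]
gripper_width: 15.5
finger_force: 29.9
```

```bash
python3 -m jog '[{"slide":[0.2,0,0],"delta_rot":[0,0,0]},{"slide":[0,0,0],"delta_rot":[0,0,0]},{"slide":[0,0,0],"delta_rot":[0,0,0]},{"slide":[0,0,0],"delta_rot":[0,0,0]},{"slide":[0,0,0],"delta_rot":[0,0,0]}]'
python3 - <<'E'
from h import *
st();fr=shot('top','g.png');print(env.place_of('top','gate_grip')[:2])
for r in env.place_of('top','gate_grip')[:2]:print(back(fr,r['uv'],110))
fr=shot('side')
for r in env.place_of('side','gate_grip')[:2]:print(r,back(fr,r['uv'],110))
E
```

```text
t: 9.57
tool_pos: [688.7, 6.0, 84.0]
ee_rot: [1.0, -0.014, -0.012, 0.001]
ft_force: [-36.5, 2.6, 13.0]
gripper_width: 15.0
finger_force: 30.0
9.575 [688.7   6.   84. ] [ 1.    -0.014 -0.012  0.001] [[0.999, -0.028, -0.025], [-0.028, -1.0, -0.001], [-0.025, 0.002, -1.0]] 14.974784126668045 [-36.5   2.6  13. ]
[]
{'uv': [249.1, 218.7], 'score': 0.62} [671.59611895   1.31387042 110.        ]
{'uv': [200.7, 319.5], 'score': 0.38} [463.66879572 266.60573718 110.        ]
```

```bash
python3 -m jog '[{"slide":[0,0,0],"delta_rot":[0,0,0]},{"slide":[0,0,0],"delta_rot":[0,0,0]},{"slide":[0,0,0],"delta_rot":[0,0,0]},{"slide":[0,0,-3],"delta_rot":[0,0,0]},{"slide":[0,0,-5],"delta_rot":[0,0,0]}]' 0.6
python3 -m jog '[{"slide":[-3,2,-5],"delta_rot":[0,0,0]},{"slide":[-5,5,-2],"delta_rot":[0,0,0]},{"slide":[-3,5,0],"delta_rot":[0,0,0]},{"slide":[-3,5,0],"delta_rot":[0,0,0]},{"slide":[0,0,0],"delta_rot":[0,0,0]}]'
python3 - <<'E'
from h import *
st()
for c in('top','side'):
    fr=shot(c,c+'1.png')
    for r in env.place_of(c,'gate_grip')[:2]:print(c,r,back(fr,r['uv'],110))
E
```

```text
t: 10.45
tool_pos: [699.9, 5.5, 166.8]
ee_rot: [1.0, -0.015, -0.002, 0.0]
ft_force: [1.0, -0.3, -1.1]
gripper_width: 54.9
finger_force: 0.0
t: 11.08
tool_pos: [561.2, -158.9, 235.4]
ee_rot: [1.0, -0.019, -0.0, 0.002]
ft_force: [0.2, 0.1, 1.1]
gripper_width: 54.9
finger_force: 0.0
11.075 [ 561.2 -158.9  235.4] [ 1.    -0.019 -0.     0.002] [[0.999, -0.038, -0.0], [-0.038, -0.999, -0.003], [-0.0, 0.003, -1.0]] 54.902925714977904 [0.2 0.1 1.1]
top {'uv': [255.9, 152.9], 'score': 0.77} [669.80389126   8.90241995 110.        ]
side {'uv': [247.7, 219.9], 'score': 0.95} [669.6788576   6.7068445 110.       ]
```

View pics/top1.png

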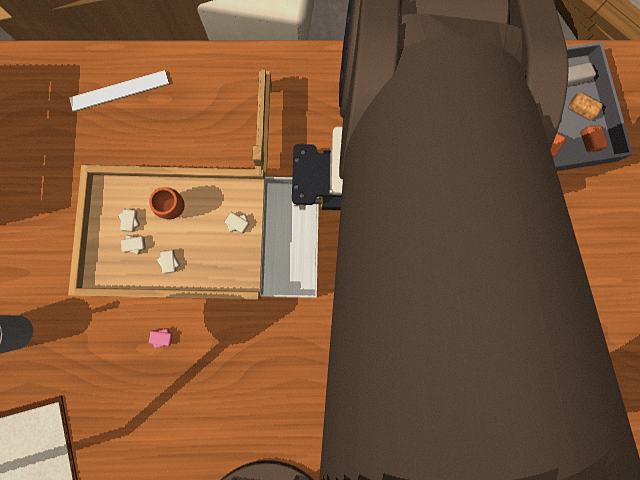

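Both cameras put the tab at x≈670. The first crop shows the gate started about 28 mm open (strip end at crop (391,237)), so it's now hard against its stop and the gateway is clear. Next is the dark scraper.

```bash
python3 -m jog '[{"slide":[-4.3,3.3,0],"delta_rot":[0,0,0]},{"slide":[-4.3,3.3,0],"delta_rot":[0,0,0]},{"slide":[-4.3,3.4,0],"delta_rot":[0,0,0]},{"slide":[0,0,0],"delta_rot":[0,0,10.5]},{"slide":[0,0,0],"delta_rot":[0,0,10.5]}]'
python3 -m jog '[{"slide":[0,0,0],"delta_rot":[0,0,10.5]},{"slide":[0,0,0],"delta_rot":[0,0,10.5]},{"slide":[0,0,0],"delta_rot":[0,0,10.5]},{"slide":[0,0,0],"delta_rot":[0,0,10.5]},{"slide":[0,0,0],"delta_rot":[0,0,10.3]}]'
python3 -m jog '[{"slide":[0,0,0],"delta_rot":[0,0,0]},{"slide":[0,0,0],"delta_rot":[0,0,0]},{"slide":[0,0,0],"delta_rot":[0,0,0]},{"slide":[0,0,0],"delta_rot":[0,0,0]},{"slide":[0,0,0],"delta_rot":[0,0,0]}]'
python3 - <<'E'
from h import *
s=st();print(np.degrees(s['joint_positions']).round())
M=R.from_quat(s['ee_rot']).as_matrix()
fr=shot('wrist','w2.png'); T=np.array(fr['T_tool_cam'])
for f in (env.place_of,):
  for r in f('wrist','scraper')[:2]:
    d=M@T[:3,:3]@np.linalg.inv(fr['K'])@[*r['uv'],1]; o=s['tool_pos']+M@T[:3,3]
    print(r, o+d*(0-o[2])/d[2])
E
```

```text
t: 11.9
tool_pos: [432.4, -248.4, 234.9]
ee_rot: [0.98, -0.199, 0.0, -0.0]
ft_force: [-0.2, 0.4, -0.4]
gripper_width: 55.4
finger_force: 0.0
t: 12.52
tool_pos: [433.0, -247.7, 234.7]
ee_rot: [0.793, -0.61, 0.0, -0.0]
ft_force: [-0.5, 0.1, -0.2]
gripper_width: 55.4
finger_force: 0.0
t: 13.15
tool_pos: [431.7, -249.0, 234.8]
ee_rot: [0.794, -0.608, 0.0, -0.0]
ft_force: [0.6, 0.7, -0.3]
gripper_width: 54.9
finger_force: 0.0
13.15 [ 431.7 -249.   234.8] [ 0.794 -0.608  0.    -0.   ] [[0.26, -0.966, 0.0], [-0.966, -0.26, -0.0], [0.0, -0.0, -1.0]] 54.934727481848014 [ 0.6  0.7 -0.3]
[  20.   13.    4.  107.   -1.   60. -140.]
{'uv': [326.6, 193.0], 'score': 0.75} [ 430.3344714  -260.30546703    0.        ]
{'uv': [423.5, 262.5], 'score': 0.66} [ 3.12677912e+02 -2.15961686e+02  5.68434189e-14]
```

View pics/w2.png

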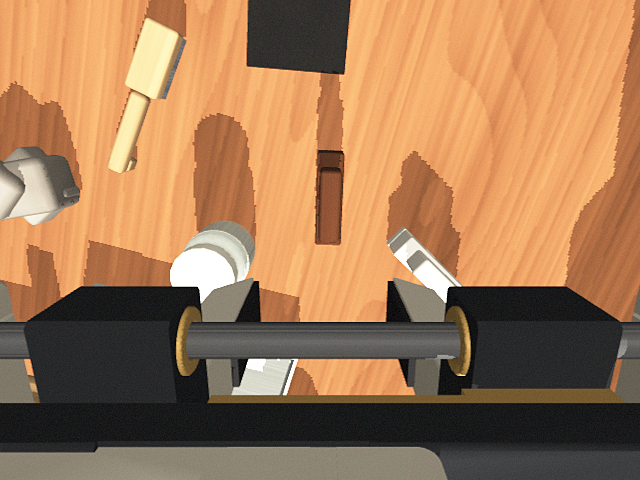

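The wrist view shows the dark scraper at (329,197), in line with the fingers, with the jar (210,265) and the white block (425,262) clear to the sides.

```bash
python3 -m jog '[{"slide":[0.7,0.4,4],"delta_rot":[0,0,0]},{"slide":[0,0,4],"delta_rot":[0,0,0]},{"slide":[0,0,4],"delta_rot":[0,0,0]},{"slide":[0,0,4],"delta_rot":[0,0,0]},{"slide":[0,0,2.9],"delta_rot":[0,0,0]}]'
python3 -m jog '[{"slide":[0,0,0],"delta_rot":[0,0,0]},{"slide":[0,0,0],"delta_rot":[0,0,0]},{"slide":[0,0,0],"delta_rot":[0,0,0]},{"slide":[0,0,0],"delta_rot":[0,0,0]},{"slide":[0,0,0],"delta_rot":[0,0,0]}]' 0
python3 -m jog '[{"slide":[0,0,0],"delta_rot":[0,0,0]},{"slide":[0,0,0],"delta_rot":[0,0,0]},{"slide":[0,0,-4],"delta_rot":[0,0,0]},{"slide":[0,0,-5],"delta_rot":[0,0,0]},{"slide":[0,0,-6],"delta_rot":[0,0,0]}]'
```

```text
t: 13.88
tool_pos: [429.3, -256.5, 44.2]
ee_rot: [0.794, -0.608, -0.0, 0.0]
ft_force: [0.3, -0.6, 1.0]
gripper_width: 55.3
finger_force: 0.0
t: 14.5
tool_pos: [430.1, -257.0, 46.6]
ee_rot: [0.794, -0.609, 0.001, -0.0]
ft_force: [-1.5, -0.2, 7.2]
gripper_width: 17.6
finger_force: 30.0
t: 15.12
tool_pos: [428.7, -256.2, 196.7]
ee_rot: [0.794, -0.608, -0.001, 0.0]
ft_force: [1.0, -0.6, -3.2]
gripper_width: 18.0
finger_force: 30.0
```

```bash
python3 -m jog '[{"slide":[0,0,0],"delta_rot":[0,0,-10.5]},{"slide":[0,0,0],"delta_rot":[0,0,-10.5]},{"slide":[0,0,0],"delta_rot":[0,0,-10.5]},{"slide":[0,0,0],"delta_rot":[0,0,-10.5]},{"slide":[0,0,0],"delta_rot":[0,0,-10.5]}]'
python3 -m jog '[{"slide":[0,0,0],"delta_rot":[0,0,-10.5]},{"slide":[0,0,0],"delta_rot":[0,0,-10.2]},{"slide":[0,0,0],"delta_rot":[0,0,0]},{"slide":[1.5,-4.7,0],"delta_rot":[0,0,0]},{"slide":[1.5,-4.7,0],"delta_rot":[0,0,0]}]'
python3 -m jog '[{"slide":[1.5,-4.7,0],"delta_rot":[0,0,0]},{"slide":[1.5,-4.7,0],"delta_rot":[0,0,0]},{"slide":[1.5,-4.7,0],"delta_rot":[0,0,0]},{"slide":[1.5,-4.7,0],"delta_rot":[0,0,0]},{"slide":[1.5,-4.7,0],"delta_rot":[0,0,0]}]'
python3 -m jog '[{"slide":[1.5,-4.7,0],"delta_rot":[0,0,0]},{"slide":[1.5,-4.7,0],"delta_rot":[0,0,0]},{"slide":[1.5,-4.7,0],"delta_rot":[0,0,0]},{"slide":[1.4,-4.6,0],"delta_rot":[0,0,0]},{"slide":[0,0,0],"delta_rot":[0,0,-10]}]'
python3 -m jog '[{"slide":[0,0,0],"delta_rot":[0,0,-10]},{"slide":[0,0,0],"delta_rot":[0,0,-10]},{"slide":[0,0,0],"delta_rot":[0,0,-10]},{"slide":[0,0,0],"delta_rot":[0,0,-10]},{"slide":[0,0,0],"delta_rot":[0,0,-10]}]'
python3 -m jog '[{"slide":[0,0,0],"delta_rot":[0,0,-10]},{"slide":[0,0,0],"delta_rot":[0,0,-10]},{"slide":[0,0,0],"delta_rot":[0,0,-10]},{"slide":[0,0,0],"delta_rot":[0,0,0]},{"slide":[0,0,0],"delta_rot":[0,0,0]}]'
python3 -c "
from h import *
s=st();print(np.degrees(s['joint_positions']).round())"
```

```text
t: 15.75
tool_pos: [429.2, -256.5, 195.6]
ee_rot: [0.981, -0.192, -0.0, -0.0]
ft_force: [0.6, -0.3, -2.9]
gripper_width: 17.7
finger_force: 30.0
t: 16.38
tool_pos: [462.6, -163.0, 195.7]
ee_rot: [1.0, -0.019, 0.0, 0.0]
ft_force: [1.1, -0.1, -3.5]
gripper_width: 17.8
finger_force: 30.0
t: 17.0
tool_pos: [544.9, 70.3, 195.7]
ee_rot: [1.0, -0.018, -0.0, 0.0]
ft_force: [1.2, -0.8, -2.6]
gripper_width: 17.4
finger_force: 30.0
t: 17.62
tool_pos: [608.5, 259.7, 195.1]
ee_rot: [0.997, 0.074, -0.0, -0.001]
ft_force: [-0.7, -1.0, -2.0]
gripper_width: 17.9
finger_force: 30.0
t: 18.25
tool_pos: [609.2, 253.7, 195.3]
ee_rot: [0.873, 0.487, -0.001, 0.0]
ft_force: [0.3, 0.4, -3.4]
gripper_width: 17.7
finger_force: 30.0
t: 18.88
tool_pos: [609.4, 253.8, 195.5]
ee_rot: [0.72, 0.694, -0.0, 0.0]
ft_force: [-0.5, -0.0, -2.4]
gripper_width: 17.9
finger_force: 30.0
18.875 [609.4 253.8 195.5] [ 0.72   0.694 -0.     0.   ] [[0.037, 0.999, -0.0], [0.999, -0.037, -0.0], [-0.0, -0.0, -1.0]] 17.910573320070142 [-0.5 -0.  -2.4]
[ -4.  35. -38.  85.  22.  68. -47.]
```

```bash
python3 -m jog '[{"slide":[0.5,0,3.3],"delta_rot":[0,0,0]},{"slide":[0,0,3.2],"delta_rot":[0,0,0]},{"slide":[0,0,2.2],"delta_rot":[0,0,0]},{"slide":[0,0,1],"delta_rot":[0,0,0]},{"slide":[0,0,0],"delta_rot":[0,0,0]}]'
python3 -m jog '[{"slide":[0,-1.2,0],"delta_rot":[0,0,0]},{"slide":[0,-1.2,0],"delta_rot":[0,0,0]},{"slide":[0,-1.2,0],"delta_rot":[0,0,0]},{"slide":[0,-1.2,0],"delta_rot":[0,0,0]},{"slide":[0,-1.2,0],"delta_rot":[0,0,0]}]'
python3 -m jog '[{"slide":[0,-1,0],"delta_rot":[0,0,0]},{"slide":[0,-1,0],"delta_rot":[0,0,0]},{"slide":[0,0,0],"delta_rot":[0,0,0]},{"slide":[0,0.5,0],"delta_rot":[0,0,0]},{"slide":[0,0.5,-2.5],"delta_rot":[0,0,0]}]'
python3 - <<'E'
from h import *
st()
for c in('top','side'):
    fr=shot(c,c+'2.png')
    for n in('chip1','bowl'):
        for r in env.place_of(c,n)[:6]:print(c,n,round(r['score'],2),np.round(r['uv']),back(fr,r['uv'],50)[:2].round())
E
```

```text
t: 19.5
tool_pos: [609.7, 259.0, 98.8]
ee_rot: [0.718, 0.696, -0.0, 0.0]
ft_force: [0.4, 0.1, -2.3]
gripper_width: 18.0
finger_force: 30.0
t: 20.12
tool_pos: [548.9, 260.9, 99.0]
ee_rot: [0.718, 0.696, 0.0, 0.0]
ft_force: [2.2, 0.5, -2.4]
gripper_width: 17.9
finger_force: 30.0
t: 20.75
tool_pos: [539.4, 259.9, 122.2]
ee_rot: [0.718, 0.696, -0.002, -0.0]
ft_force: [0.8, 0.2, -2.4]
gripper_width: 17.9
finger_force: 30.0
20.75 [539.4 259.9 122.2] [ 0.718  0.696 -0.002 -0.   ] [[0.031, 1.0, -0.003], [1.0, -0.031, -0.002], [-0.002, -0.003, -1.0]] 17.884329844363297 [ 0.8  0.2 -2.4]
top chip1 0.93 [170. 262.] [484. 172.]
top chip1 0.88 [160. 339.] [347. 184.]
top chip1 0.86 [124. 261.] [487. 255.]
top chip1 0.65 [138. 272.] [466. 228.]
top chip1 0.55 [239. 220.] [561.  47.]
top bowl 0.69 [175. 209.] [584. 165.]
top bowl 0.43 [258. 152.] [692.  13.]
side chip1 0.7 [201. 334.] [491. 257.]
side chip1 0.63 [276. 382.] [309. 232.]
side chip1 0.61 [240. 313.] [490. 170.]
side chip1 0.55 [220. 333.] [470. 229.]
side chip1 0.47 [265. 269.] [565.  47.]
side bowl 0.61 [208. 290.] [589. 175.]
```

View pics/top2.png

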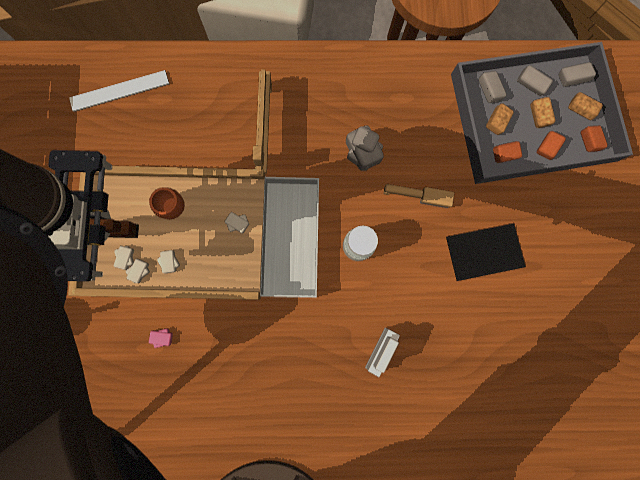

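The three chips now sit in the lane at (124,258), (138,271) and (168,262), with the bowl untouched. Next I'll go behind them and sweep toward the gateway.

```bash
python3 -m jog '[{"slide":[0,0,-3],"delta_rot":[0,0,0]},{"slide":[4.4,-4.9,0],"delta_rot":[0,0,0]},{"slide":[0,0,0],"delta_rot":[0,0,10]},{"slide":[0,0,0],"delta_rot":[0,0,10]},{"slide":[0,0,0],"delta_rot":[0,0,10]}]'
python3 -m jog '[{"slide":[0,0,0],"delta_rot":[0,0,10]},{"slide":[0,0,0],"delta_rot":[0,0,10]},{"slide":[0,0,0],"delta_rot":[0,0,10]},{"slide":[0,0,0],"delta_rot":[0,0,10]},{"slide":[0,0,0],"delta_rot":[0,0,10]}]'
python3 -m jog '[{"slide":[0,0,0],"delta_rot":[0,0,10]},{"slide":[0,0,0],"delta_rot":[0,0,0]},{"slide":[0,0,0],"delta_rot":[0,0,0]},{"slide":[0,0,0],"delta_rot":[0,0,0]},{"slide":[0,0,0],"delta_rot":[0,0,0]}]'
```

```text
t: 21.68
tool_pos: [493.8, 304.0, 152.8]
ee_rot: [0.875, 0.484, -0.001, 0.0]
ft_force: [-0.3, 0.2, -2.7]
gripper_width: 17.6
finger_force: 30.0
t: 22.3
tool_pos: [493.9, 304.0, 152.7]
ee_rot: [0.998, 0.069, -0.001, 0.0]
ft_force: [-0.3, -0.8, -2.8]
gripper_width: 18.1
finger_force: 30.0
t: 22.92
tool_pos: [494.5, 304.2, 153.7]
ee_rot: [1.0, -0.015, -0.0, 0.0]
ft_force: [-1.3, 0.1, -2.5]
gripper_width: 17.8
finger_force: 30.0
```

```bash
python3 -m jog '[{"slide":[-0.3,0,2],"delta_rot":[0,0,0]},{"slide":[0,0,2],"delta_rot":[0,0,0]},{"slide":[0,0,1.5],"delta_rot":[0,0,0]},{"slide":[0,0,0],"delta_rot":[0,0,0]},{"slide":[0,1,0],"delta_rot":[0,0,0]}]'
python3 -m jog '[{"slide":[0,1.5,0],"delta_rot":[0,0,0]},{"slide":[0,1.5,0],"delta_rot":[0,0,0]},{"slide":[0,1.5,0],"delta_rot":[0,0,0]},{"slide":[0,1.5,0],"delta_rot":[0,0,0]},{"slide":[0,1.5,0],"delta_rot":[0,0,0]}]'
python3 -m jog '[{"slide":[0,1.5,0],"delta_rot":[0,0,0]},{"slide":[0,1.5,0],"delta_rot":[0,0,0]},{"slide":[0,1.5,0],"delta_rot":[0,0,0]},{"slide":[0,1.5,0],"delta_rot":[0,0,0]},{"slide":[0,0,0],"delta_rot":[0,0,0]}]'
python3 - <<'E'
from h import *
st()
for c in('top','side'):
    fr=shot(c,c+'3.png')
    for n in('chip1','bowl'):
        for r in env.place_of(c,n)[:6]:print(c,n,round(r['score'],2),np.round(r['uv']),back(fr,r['uv'],50)[:2].round())
E
```

```text
t: 23.55
tool_pos: [491.2, 295.1, 99.2]
ee_rot: [1.0, -0.015, 0.0, -0.0]
ft_force: [-0.5, 0.7, -2.8]
gripper_width: 17.7
finger_force: 30.0
t: 24.18
tool_pos: [488.9, 218.5, 98.8]
ee_rot: [1.0, -0.015, 0.0, -0.0]
ft_force: [-0.2, 0.6, -2.8]
gripper_width: 17.9
finger_force: 30.0
t: 24.8
tool_pos: [486.8, 157.5, 98.5]
ee_rot: [1.0, -0.016, -0.0, 0.001]
ft_force: [0.1, 0.1, -3.1]
gripper_width: 18.3
finger_force: 30.0
24.8 [486.8 157.5  98.5] [ 1.    -0.016 -0.     0.001] [[0.999, -0.033, -0.001], [-0.033, -0.999, -0.001], [-0.001, 0.001, -1.0]] 18.271091806161273 [ 0.1  0.1 -3.1]
top chip1 0.94 [162. 338.] [349. 181.]
top chip1 0.72 [237. 223.] [555.  51.]
top chip1 0.55 [215. 266.] [477.  89.]
top chip1 0.49 [198. 281.] [449. 119.]
top chip1 0.46 [191. 261.] [485. 133.]
top chip1 0.32 [173. 206.] [588. 170.]
top bowl 0.65 [176. 206.] [589. 164.]
side chip1 0.7 [276. 382.] [309. 231.]
side chip1 0.68 [276. 297.] [478.  88.]
side chip1 0.6 [265. 274.] [551.  59.]
side chip1 0.55 [255. 303.] [493. 130.]
side chip1 0.47 [274. 310.] [451. 118.]
side bowl 0.66 [209. 292.] [585. 176.]
```

View pics/top3.png

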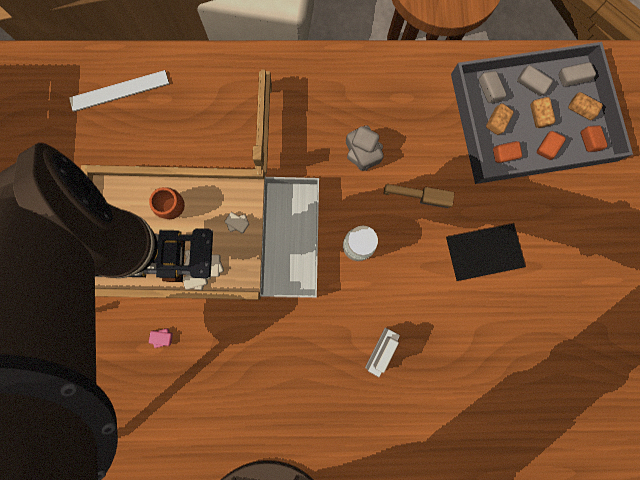

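```bash
python3 -m jog '[{"slide":[-0.1,1.5,0],"delta_rot":[0,0,0]},{"slide":[-0.1,1.5,0],"delta_rot":[0,0,0]},{"slide":[-0.1,1.5,0],"delta_rot":[0,0,0]},{"slide":[-0.1,1.5,0],"delta_rot":[0,0,0]},{"slide":[0,1.5,0],"delta_rot":[0,0,0]}]'
python3 -m jog '[{"slide":[0,1.5,0],"delta_rot":[0,0,0]},{"slide":[0,1.5,0],"delta_rot":[0,0,0]},{"slide":[0,1.5,0],"delta_rot":[0,0,0]},{"slide":[0,1.5,0],"delta_rot":[0,0,0]},{"slide":[0,1.5,0],"delta_rot":[0,0,0]}]'
python3 -m jog '[{"slide":[0,1.5,0],"delta_rot":[0,0,0]},{"slide":[0,0.7,0],"delta_rot":[0,0,0]},{"slide":[0,0,0],"delta_rot":[0,0,0]},{"slide":[0,0,0],"delta_rot":[0,0,0]},{"slide":[0,0,-4],"delta_rot":[0,0,0]}]'
python3 - <<'E'
from h import *
st()
for c in('top','side'):
    fr=shot(c,c+'4.png')
    for n in('chip1','bowl'):
        for r in env.place_of(c,n)[:6]:print(c,n,round(r['score'],2),np.round(r['uv']),back(fr,r['uv'],50)[:2].round(),back(fr,r['uv'],10)[:2].round())
E
```

```text
t: 25.72
tool_pos: [480.5, 83.3, 98.8]
ee_rot: [1.0, -0.016, -0.0, 0.0]
ft_force: [0.2, 0.8, -2.6]
gripper_width: 17.8
finger_force: 30.0
t: 26.35
tool_pos: [478.3, 8.5, 98.7]
ee_rot: [1.0, -0.015, -0.0, 0.0]
ft_force: [0.4, 0.1, -3.4]
gripper_width: 18.1
finger_force: 30.0
t: 26.98
tool_pos: [475.7, -11.8, 137.1]
ee_rot: [1.0, -0.015, -0.003, -0.0]
ft_force: [1.2, 0.5, -1.8]
gripper_width: 17.6
finger_force: 30.0
26.975 [475.7 -11.8 137.1] [ 1.    -0.015 -0.003 -0.   ] [[1.0, -0.029, -0.006], [-0.029, -1.0, 0.0], [-0.006, -0.0, -1.0]] 17.625449446603383 [ 1.2  0.5 -1.8]
top chip1 0.67 [291. 259.] [488. -49.] [491. -48.]
top chip1 0.44 [281. 254.] [496. -31.] [500. -28.]
side chip1 0.8 [279. 381.] [308. 226.] [337. 204.]
side chip1 0.62 [320. 286.] [444.   2.] [481. -33.]
side chip1 0.61 [321. 279.] [459. -15.] [497. -51.]
side chip1 0.57 [263. 271.] [562.  55.] [606.  23.]
side chip1 0.54 [310. 278.] [475.  -1.] [513. -36.]
side bowl 0.66 [208. 290.] [590. 173.] [635. 148.]
side bowl 0.18 [315. 278.] [469.  -8.] [507. -44.]
```

Three chips are in the trough. Now the last one, at about (558,50).

```bash
python3 -m jog '[{"slide":[0,0,-2],"delta_rot":[0,0,0]},{"slide":[4,-5.5,0],"delta_rot":[0,0,0]},{"slide":[3.9,-5.5,0],"delta_rot":[0,0,0]},{"slide":[0,0,0],"delta_rot":[0,0,0]},{"slide":[0,0,0],"delta_rot":[0,0,0]}]'
python3 -m jog '[{"slide":[0,0,2],"delta_rot":[0,0,0]},{"slide":[0,0,2],"delta_rot":[0,0,0]},{"slide":[0,0,1.8],"delta_rot":[0,0,0]},{"slide":[0,0,0],"delta_rot":[0,0,0]},{"slide":[0,1,0],"delta_rot":[0,0,0]}]'
```

```text
t: 27.9
tool_pos: [552.7, 86.7, 157.2]
ee_rot: [1.0, -0.015, -0.001, 0.0]
ft_force: [0.6, -0.4, -3.0]
gripper_width: 17.9
finger_force: 30.0
t: 28.52
tool_pos: [553.4, 76.8, 101.2]
ee_rot: [1.0, -0.015, 0.0, -0.0]
ft_force: [0.5, 0.2, -2.5]
gripper_width: 18.2
finger_force: 30.0
```

```bash
python3 -m jog '[{"slide":[0,1.5,0],"delta_rot":[0,0,0]},{"slide":[0,1.5,0],"delta_rot":[0,0,0]},{"slide":[0,1.5,0],"delta_rot":[0,0,0]},{"slide":[0,1.5,0],"delta_rot":[0,0,0]},{"slide":[0,1.5,0],"delta_rot":[0,0,0]}]'
python3 -m jog '[{"slide":[0,1.5,0],"delta_rot":[0,0,0]},{"slide":[0,1.2,0],"delta_rot":[0,0,0]},{"slide":[0,0,0],"delta_rot":[0,0,0]},{"slide":[0,0,-3],"delta_rot":[0,0,0]},{"slide":[0,0,-5],"delta_rot":[0,0,0]}]'
python3 -m jog '[{"slide":[0,0,-4],"delta_rot":[0,0,0]},{"slide":[-4,5,0],"delta_rot":[0,0,0]},{"slide":[-4,5,0],"delta_rot":[0,0,0]},{"slide":[-4,5,0],"delta_rot":[0,0,0]},{"slide":[-4,5,0],"delta_rot":[0,0,0]}]'
python3 - <<'E'
from h import *
st()
for c in('top','side'):
    fr=shot(c,c+'5.png')
    for n,z in(('chip1',10),('bowl',50),('mat',0),('gate_grip',110),('jar',0)):
        for r in env.place_of(c,n)[:6]:print(c,n,round(r['score'],2),np.round(r['uv']),back(fr,r['uv'],z)[:2].round())
E
```

```text
t: 29.15
tool_pos: [551.0, 0.7, 100.7]
ee_rot: [1.0, -0.016, -0.0, 0.0]
ft_force: [0.1, -0.1, -3.2]
gripper_width: 17.8
finger_force: 30.0
t: 29.78
tool_pos: [549.0, -24.2, 180.2]
ee_rot: [1.0, -0.015, -0.002, -0.0]
ft_force: [1.1, -0.4, -2.5]
gripper_width: 18.0
finger_force: 30.0
t: 30.4
tool_pos: [387.2, -216.0, 221.0]
ee_rot: [1.0, -0.015, 0.0, 0.0]
ft_force: [1.2, -2.0, -2.5]
gripper_width: 17.6
finger_force: 30.0
30.4 [ 387.2 -216.   221. ] [ 1.    -0.015  0.     0.   ] [[1.0, -0.029, 0.001], [-0.029, -1.0, -0.0], [0.001, 0.0, -1.0]] 17.59097461134164 [ 1.2 -2.  -2.5]
top chip1 0.78 [162. 336.] [350. 195.]
top chip1 0.72 [291. 259.] [491. -47.]
top chip1 0.7 [278. 219.] [569. -22.]
top chip1 0.67 [283. 255.] [499. -33.]
top chip1 0.64 [360. 153.] [ 702. -187.]
top chip1 0.63 [277. 276.] [458. -20.]
top bowl 0.75 [174. 206.] [589. 168.]
top mat 0.9 [488. 254.] [ 498. -435.]
top gate_grip 0.6 [257. 154.] [668.   8.]
top jar 0.75 [256. 152.] [710.  23.]
top jar 0.64 [360. 247.] [ 515. -183.]
side chip1 0.73 [281. 379.] [338. 199.]
side chip1 0.7 [315. 279.] [505. -42.]
side chip1 0.67 [288. 265.] [586. -34.]
side chip1 0.58 [320. 276.] [504. -57.]
side chip1 0.51 [321. 286.] [478. -35.]
side bowl 0.78 [209. 291.] [587. 174.]
side mat 0.8 [424. 217.] [ 508. -439.]
side gate_grip 0.66 [248. 220.] [669.   7.]
side jar 0.71 [353. 258.] [ 511. -169.]
```

View pics/side5.png

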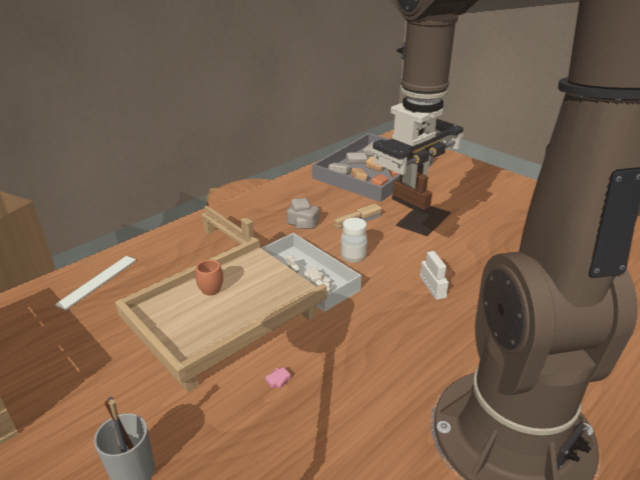

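All four chips are in the trough, around (288,262)–(321,286). The bowl, jar and brush are untouched and the gate is open. Next, take the scraper to the mat.

```bash
python3 -m jog '[{"slide":[2.4,4.3,0],"delta_rot":[0,0,0]},{"slide":[2.4,4.3,0],"delta_rot":[0,0,0]},{"slide":[2.4,4.3,0],"delta_rot":[0,0,0]},{"slide":[2.4,4.3,0],"delta_rot":[0,0,0]},{"slide":[2.4,4.3,0],"delta_rot":[0,0,0]}]'
python3 -m jog '[{"slide":[0,0,0],"delta_rot":[0,0,9.8]},{"slide":[0,0,0],"delta_rot":[0,0,9.8]},{"slide":[0,0,0],"delta_rot":[0,0,9.8]},{"slide":[0,0,0],"delta_rot":[0,0,9.8]},{"slide":[0,0,0],"delta_rot":[0,0,9.8]}]'
python3 -m jog '[{"slide":[0,0,0],"delta_rot":[0,0,9.8]},{"slide":[0,0,0],"delta_rot":[0,0,9.8]},{"slide":[0,0,0],"delta_rot":[0,0,9.8]},{"slide":[0,0,5],"delta_rot":[0,0,0]},{"slide":[0,0,4],"delta_rot":[0,0,0]}]'
python3 -m jog '[{"slide":[0,0,0],"delta_rot":[0,0,0]},{"slide":[0,0,0],"delta_rot":[0,0,0]},{"slide":[0,0,0],"delta_rot":[0,0,0]},{"slide":[0,0,0],"delta_rot":[0,0,0]},{"slide":[0,0,0],"delta_rot":[0,0,0]}]'
python3 - <<'E'
from h import *
s=st();print(np.degrees(s['joint_positions']).round())
for c in('top','side'):
    fr=shot(c)
    for n in('scraper','mat'):
        for r in env.place_of(c,n)[:2]:print(c,n,round(r['score'],2),np.round(r['uv']),back(fr,r['uv'],s['tool_pos'][2]-46 if n=='scraper' else 0)[:2].round())
E
```

```text
t: 31.62
tool_pos: [502.6, -435.0, 220.4]
ee_rot: [1.0, -0.015, -0.0, -0.0]
ft_force: [0.3, -0.4, -2.8]
gripper_width: 17.8
finger_force: 30.0
t: 32.25
tool_pos: [501.9, -433.4, 220.3]
ee_rot: [0.902, -0.431, -0.0, -0.0]
ft_force: [0.2, -0.5, -2.6]
gripper_width: 17.9
finger_force: 30.0
t: 32.88
tool_pos: [501.9, -433.1, 129.1]
ee_rot: [0.765, -0.643, -0.0, -0.0]
ft_force: [0.1, -0.2, -3.7]
gripper_width: 17.7
finger_force: 30.0
t: 33.5
tool_pos: [501.8, -434.1, 131.5]
ee_rot: [0.765, -0.644, 0.001, -0.0]
ft_force: [-0.6, -0.3, -2.7]
gripper_width: 17.5
finger_force: 30.0
33.5 [ 501.8 -434.1  131.5] [ 0.765 -0.644  0.001 -0.   ] [[0.171, -0.985, 0.001], [-0.985, -0.171, -0.001], [0.001, -0.001, -1.0]] 17.531095199931656 [-0.6 -0.3 -2.7]
[  29.   33.   11.   91.   -7.   56. -128.]
top scraper 0.71 [507. 247.] [ 500. -436.]
top scraper 0.6 [289. 261.] [481. -47.]
top mat 0.68 [485. 256.] [ 493. -430.]
top mat 0.68 [278. 218.] [574. -21.]
side scraper 0.96 [426. 186.] [ 517. -447.]
side scraper 0.94 [432. 285.] [ 261. -123.]
side mat 0.82 [421. 219.] [ 508. -426.]
```

```bash
python3 -m jog '[{"slide":[0,0,3],"delta_rot":[0,0,0]},{"slide":[0,0,3],"delta_rot":[0,0,0]},{"slide":[0,0,1.2],"delta_rot":[0,0,0]},{"slide":[0,0,0.5],"delta_rot":[0,0,0]},{"slide":[0,0,0.3],"delta_rot":[0,0,0]}]'
python3 -m jog '[{"slide":[0,0,0],"delta_rot":[0,0,0]},{"slide":[0,0,0],"delta_rot":[0,0,0]},{"slide":[0,0,0],"delta_rot":[0,0,0]},{"slide":[0,0,0],"delta_rot":[0,0,0]},{"slide":[0,0,0],"delta_rot":[0,0,0]}]'
```

```text
t: 34.42
tool_pos: [502.0, -434.4, 51.5]
ee_rot: [0.765, -0.644, 0.001, -0.0]
ft_force: [-0.6, 0.4, -3.1]
gripper_width: 18.0
finger_force: 30.0
t: 35.05
tool_pos: [501.5, -434.0, 50.8]
ee_rot: [0.765, -0.644, 0.0, 0.0]
ft_force: [-0.3, 0.7, -2.8]
gripper_width: 17.6
finger_force: 30.0
```

```bash
python3 -m jog '[{"slide":[0,0,0.1],"delta_rot":[0,0,0]},{"slide":[0,0,0.1],"delta_rot":[0,0,0]},{"slide":[0,0,0],"delta_rot":[0,0,0]},{"slide":[0,0,0],"delta_rot":[0,0,0]},{"slide":[0,0,0],"delta_rot":[0,0,0]}]'
```

```text
t: 35.67
tool_pos: [501.7, -434.4, 50.5]
ee_rot: [0.765, -0.644, 0.001, -0.0]
ft_force: [-3.3, 1.7, 12.9]
gripper_width: 17.7
finger_force: 30.0
```

Contact made. Release and retreat.

```bash
python3 -m jog '[{"slide":[0,0,0],"delta_rot":[0,0,0]},{"slide":[0,0,0],"delta_rot":[0,0,0]},{"slide":[0,0,0],"delta_rot":[0,0,0]},{"slide":[0,0,0],"delta_rot":[0,0,0]},{"slide":[0,0,0],"delta_rot":[0,0,0]}]' 0.6
python3 -m jog '[{"slide":[0,0,-2],"delta_rot":[0,0,0]},{"slide":[0,0,-3],"delta_rot":[0,0,0]},{"slide":[0,0,-5],"delta_rot":[0,0,0]},{"slide":[0,0,-5],"delta_rot":[0,0,0]},{"slide":[0,0,0],"delta_rot":[0,0,0]}]'
python3 - <<'E'
from h import *
s=st();M=R.from_quat(s['ee_rot']).as_matrix()
a=shot('wrist')['color'];fr=shot('top')
for n,z in(('chip1',10),('gate_grip',110),('bowl',50)):
    for r in env.place_of('top',n)[:6]:print(n,round(r['score'],2),np.round(r['uv']),back(fr,r['uv'],z)[:2].round())
b=shot('side')['color']
v=np.hstack([cv2.resize(a,(400,300)),cv2.resize(b[150:330,240:480],(400,300))]);cv2.imwrite('pics/end.png',v[:,:,::-1])
E
```

```text
t: 36.3
tool_pos: [501.5, -433.9, 48.6]
ee_rot: [0.765, -0.644, -0.0, 0.0]
ft_force: [-0.3, -0.5, -0.5]
gripper_width: 54.7
finger_force: 0.0
t: 36.92
tool_pos: [503.5, -436.0, 205.2]
ee_rot: [0.765, -0.644, 0.005, -0.0]
ft_force: [-0.1, -0.5, -0.6]
gripper_width: 55.3
finger_force: 0.0
36.925 [ 503.5 -436.   205.2] [ 0.765 -0.644  0.005 -0.   ] [[0.171, -0.985, 0.008], [-0.985, -0.171, -0.006], [0.007, -0.007, -1.0]] 55.29285988534318 [-0.1 -0.5 -0.6]
chip1 0.7 [275. 276.] [459. -17.]
chip1 0.69 [290. 262.] [486. -45.]
chip1 0.58 [275. 218.] [572. -18.]
chip1 0.57 [282. 254.] [500. -30.]
chip1 0.57 [163. 339.] [343. 192.]
gate_grip 0.63 [258. 151.] [673.   6.]
bowl 0.74 [174. 207.] [586. 168.]
```

View pics/end.png

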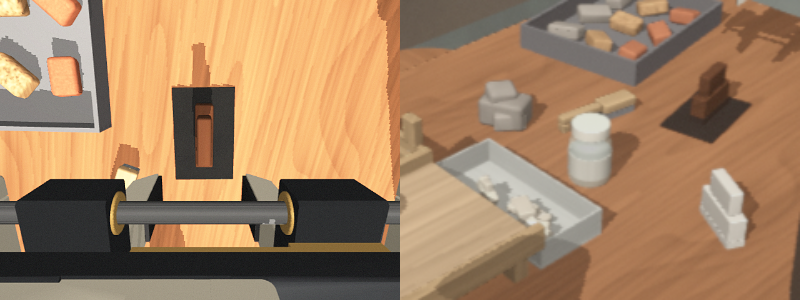

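The scraper stands upright on the mat, at left (204,138) and right (712,95), with the gripper clear. The four chips lie in the trough at right (488,185)–(540,215).

```bash
python3 -c "
from station import env
print(env.close_job())"
```

```text
the job is handed in; nothing more can be done
None
```

I handed the job in at about 37 s on the robot's clock, and no verdict came back: camera checks show the gate open against its stop, all four chips in the trough, the scraper upright and released on the mat, and the bowl, brush, rock and jar where they stood.

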